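# Stand the fallen air duster in its bay and clear its nozzle

### The job

The air duster can has fallen over beside the wooden desk organiser: stand it upright on the desk, fully inside the organiser's open-ended bay (butt its bottom end against the bay's end wall and lift the nozzle end). Then clear it with a puff: press the nozzle cap on its top all the way down, without leaning hard on it, and let it spring back up. It must not spray while it is not upright, and the loose things on the desk stay where they are.

Things in the scene. Friction and masses are not known exactly. Their poses are not given: they have to be found in the camera images.
- can: aerosol air duster: bare-metal can with a pale paper label and a black nozzle cap, lying on its side at the start. 50 mm diameter, straight sides from its flat bottom to 147 mm, then a 33 mm wide neck to 165 mm; the 24 mm wide flat-topped cap on its end reaches 187 to 193 mm above the bottom (it is pushed on by hand, so this differs and must be felt for); 0.18 to 0.37 kg. Origin: centre of its flat bottom; local z runs along the can to the nozzle. It rolls freely.
- nozzle (a joint): travel of the sprung nozzle cap along the can, in m: 0 up (at rest), 0.006 fully down, where it meets a hard stop. It sprays from about 0.0045. The spring needs 4 N to start moving and 10 N at the bottom, and brings the cap back up by itself.
- organiser: fixed pale wooden desk organiser with a bay for the can. Axes: x from the bay's open end to its end wall (the stop), y across the bay towards the robot's side, z up; origin on the desk at the bay's centre. Beyond the bay on the far side (y below -29 mm) lie a 50 mm high tray and, from y = -78 mm, 85 mm high wells whose pens reach 160 mm; behind the end wall lies a 50 mm high tray, to x = +81 mm.
- bay (a point): centre of the bay, on the desk, axes as organiser. The bay is a slot 58 mm wide between 50 mm high walls (from x = -47 mm), without a floor (the can stands on the desk), open above and at the end away from the stop. The can's bottom centre belongs here; with the can against the end wall it is at x = +4 mm.
- stop (a point): middle of the inner face of the bay's end wall, 30 mm above the desk; the wall is 65 mm high, 10 mm thick and stands at x = +29 mm from the bay's centre. The open space above the bay and over this wall leaves room for a tool that leans either way.
- mug: white mug, 92 mm wide and 95 mm tall, its handle at local +y; stays where it is. Origin: centre of its underside
- stapler: stapler 148 x 37 x 40 mm, long along local x; stays where it is. Origin: centre of its underside
- clip_dish: small brass dish of clips, 68 mm across, 24 mm tall; stays where it is. Origin: centre of its underside
- calculator: pocket calculator 125 x 76 x 14 mm, long along local x; stays where it is. Origin: centre of its underside
- binder_clip: black binder clip 36 x 32 x 27 mm; stays where it is. Origin: centre of its underside
There are look-alikes about, which are no part of the job. Of the things that look like the can, the larger one is meant.

How it is judged:
By the outcome, as a careful person would: the job done as asked, in the order asked, and still so for the second after the job is handed in, with the robot touching nothing.
It also fails if it takes over 54 s, if anything falls off the work surface, if the arm or the gripper's body presses on something with over 40 N, if the wrist force passes 120 N, or if a joint passes its speed limit or range.

### The arm

A 7-joint arm with a two-finger parallel gripper is mounted at the origin on a cart in front of the work surface, level with it; the furniture and walls round the work are solid. World frame = base frame: x ahead of the robot, y to its left, z up, the work surface at z = 0. Lengths are in m, angles in rad, forces in N, time in s.
With the tool pointing down it reaches from about 0.35 to 0.9 m from the base axis. Payload 7.2 kg.
Tool frame: the origin (TCP) lies at the very end of the fingers, on their centre line; the grasp point (between the pads) lies grip_depth behind it (grip_depth is the distance from the TCP to the grasp point, in m); z points along the fingers, y is the line along which they close (so a half turn about z gives the same grasp; the last joint's range is limited). The gripper opens to 88 mm and grips with 3 to 60 N. Pads are 20 mm wide; open, the fingers measure 115 mm over their backs; the gripper's body (75 mm by 178 mm) begins 61 mm behind the grasp point.
Start: joints at [-1.281, 0.411, -0.013, 1.596, 0.006, 1.134, -0.082], TCP at [0.219, 0.585, 0.223] pointing down, gripper open.
Joint ranges: [-2.95, 2.95], [-0.29, 1.99], [-1.47, 1.44], [0.14, 2.54], [-1.03, 4.17], [0.13, 1.85], [-2.86, 2.86]. Speed limits (rad/s): [2.39, 2.39, 3.01, 3.01, 3.14, 3.14, 3.14].

### API

Orientations are given as a unit quaternion [x, y, z, w].
In Python, from plant import * gives the robot as it stands. The module is installed in compiled form; this text tells all that it offers.
- The arm moves only by the tool arm_command, never from a script. Its argument "rows" is a list of rows, each a list of 7 numbers: the opening, from 0 (shut) to 1 (fully open), then the shift along the tool's x, y, z in cm, then the turn, a rotation vector about the tool's x, y, z in rad. In form: [[hand, dx, dy, dz, wx, wy, wz], ...]. A call has 1 to 12 rows; each row is the pose to reach, as a shift and turn from the pose commanded when the call began, along the tool's axes at that moment; what a row does not reach only later rows make up. A row lasts 1/10 s, in which the tool goes at most 50 mm and 8.59 degrees, less where a joint would pass 70% of its speed; a pose out of reach is approached as far as the arm can. A call with a gripper value outside its range is refused whole. The fingers move at their own pace and stop on an object; the grip force is fixed at half the most. Time passes only in rows, so rows that repeat a pose let the fingers close. It gives the time, the measured TCP pose, the force, the opening and the grip force at its end, in the units of the state.
- observe(): the state, without advancing time (a new reading comes with each control period).
- camera(name): name is "side" or "top"; returns a dict with "img" (420x560x3 uint8, blue, green, red), "z_map" (420x560 float32, m along the optical axis (not along the pixel's ray), 0 where there is no reading), "mtx" (3x3 intrinsics, pixels), "distortion" ([k1, k2, p1, p2, k3] as OpenCV has them; the pictures are not rectified), "rvec" (rotation vector, rad) and "tvec" (3), from world to camera coordinates, as OpenCV has them. Camera axes: x right, y down, z forward; pixel columns grow to the right and rows downward; lengths in m; the calibration is good to about 2 mm. A picture is of the moment at which its call begins.
- finish_job(): hands the job in; it is judged then, once.
The state is a dict: "clock": time; "q": joint angles; "joint_velocities": joint speeds; "joint_torque": joint torques, N m; "tcp_pos": TCP position; "tcp_rot": TCP orientation; "ft_force": force on the tool from outside, world axes, zero at the start; "moment": the same for the moment, N m; "grip_width": finger opening in m; "grip_force": force on a finger pad.
Only numpy, scipy, OpenCV 4.12 (cv2) and the standard library are available. Lean on these libraries where they do the work, as an engineer would, in place of code of your own. Each camera call takes 0.05 s, during which the arm holds its last target. There are 200 camera calls.

## Working session

There is one attempt and no reset: what is moved stays moved. The work goes in short steps, Python scripts to look and compute and a tool call to move; the robot and the scene stay as the last step left them, time stands still between calls to the robot, and variables do not carry over. Pictures are saved under pics/ and viewed, at most 10 in all, crops included, and the job is handed in when it is done.

Besides the shell and the picture viewer there is one more tool, called after "Request:" by a JSON object that holds its "fn" and its "kwargs". arm_command: Moves the arm, as the interface text tells. Its arguments: {"type":"object","properties":{"rows":{"type":"array"}},"required":["rows"]}

```bash
mkdir -p pics; cat > h.py <<'E'
from plant import *
import numpy as np, cv2
from scipy.spatial.transform import Rotation as R
def shot(n,f=None):
    c=camera(n)
    if f: cv2.imwrite('pics/'+f,c['img'])
    np.savez('/tmp/'+n,**c); return c
def world(c,u,v,z=None):
    K=np.array(c['mtx']);p=cv2.undistortPoints(np.array([[[u,v]]],float),K,np.array(c['distortion'])).ravel()
    Rm=cv2.Rodrigues(np.array(c['rvec'],float))[0];t=np.array(c['tvec'],float).ravel()
    if z is None:
        d=float(c['z_map'][int(v),int(u)]); return Rm.T@(np.array([p[0],p[1],1])*d-t)
    r=Rm.T@np.array([p[0],p[1],1]);o=-Rm.T@t
    return o+r*(z-o[2])/r[2]
E
python3 - <<'E'
from h import *
a=shot('top','t1.png');b=shot('side','s1.png')
print(observe())
E
```

```text
{'clock': 0.1, 'q': array([-1.28124228,  0.41185605, -0.0127402 ,  1.59694195,  0.00560434,
        1.13433753, -0.08220017]), 'joint_velocities': array([-2.31412174e-04, -1.15252510e-03,  1.22308852e-03, -2.86550074e-03,
        1.48458245e-03,  1.20708828e-03,  4.98589222e-06]), 'joint_torque': array([ 3.58136807e-03, -5.89099896e+01,  6.44323826e-01, -2.91710043e+01,
       -5.37342648e-02,  1.45105273e-02,  5.06523361e-05]), 'tcp_pos': array([0.21871666, 0.58498433, 0.22187806]), 'tcp_rot': array([ 1.77899184e-01,  9.84048430e-01, -7.48802847e-04, -8.49321896e-05]), 'ft_force': array([-0.0119492 , -0.31797366, -0.17299199]), 'moment': array([ 0.00300893, -0.01863251, -0.01741368]), 'grip_force': 0.0, 'grip_width': 0.08784844780093332}
```

View pics/t1.png

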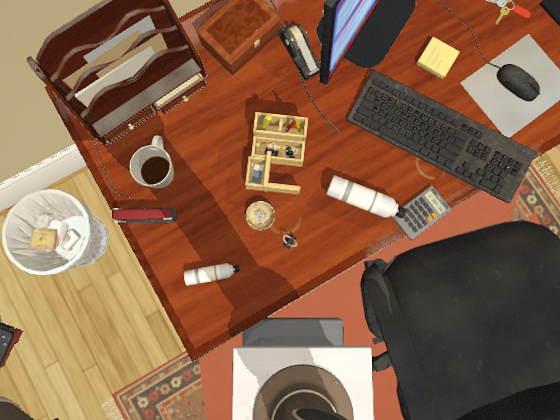

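View pics/s1.png

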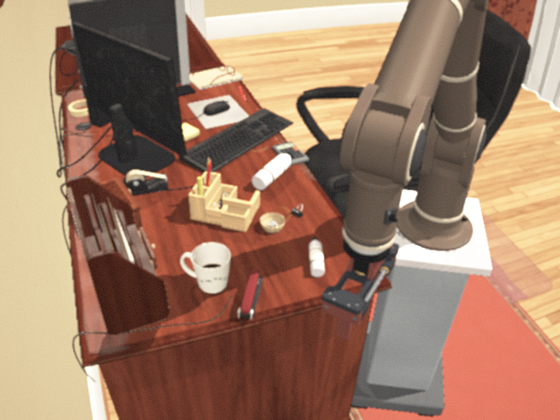

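Top view: the larger can lies at (328,188)–(405,212) with its nozzle towards the calculator (422,212). The look-alike is smaller, at (184,278)–(238,268). The organiser is around (278,155), and the dish, binder clip, mug and stapler are at (260,215), (290,241), (152,165) and (145,215). The larger one fits, and I'll confirm it in an enlarged crop.

```bash
python3 - <<'E'
from h import *
c=dict(np.load('/tmp/top.npz'))
im=c['img'][95:260,225:445]
cv2.imwrite('pics/crop1.png',cv2.resize(im,None,fx=3.6,fy=3.6,interpolation=cv2.INTER_CUBIC))
for n,u,v in [('canbot',332,190),('canmid',362,197),('canshoulder',392,209),('cap',402,212),('small',205,275),('mug',152,170),('stap',145,215),('dish',260,215),('clip',290,241),('calc',424,212),('desk',300,220)]:
    print(n,world(c,u,v).round(3))
E
```

```text
canbot [ 0.508 -0.072  0.049]
canmid [ 0.491 -0.141  0.052]
canshoulder [ 0.463 -0.211  0.048]
cap [ 0.457 -0.235  0.04 ]
small [0.313 0.221 0.032]
mug [0.559 0.35  0.033]
stap [0.451 0.36  0.042]
dish [0.456 0.096 0.001]
clip [0.392 0.025 0.017]
calc [ 0.461 -0.295  0.013]
desk [0.444 0.    0.001]
```

View pics/crop1.png

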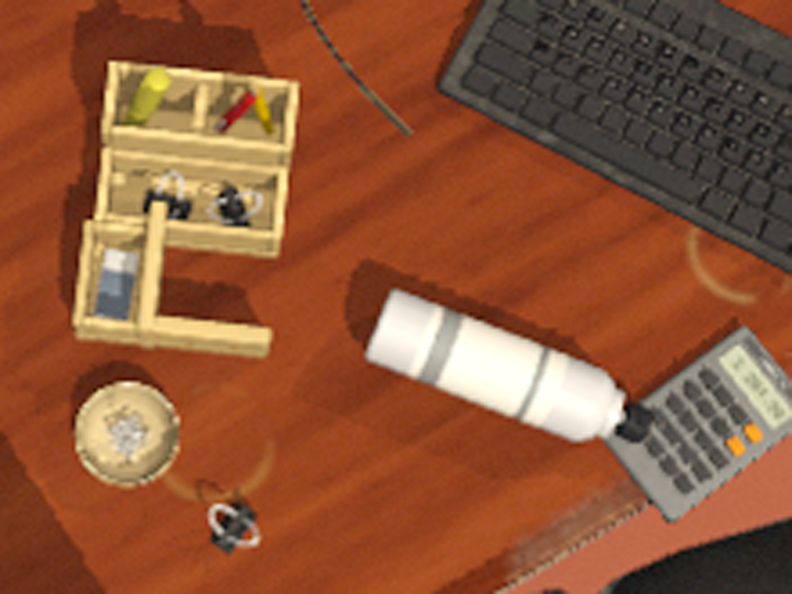

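The crop shows the larger can, with a pale label and two grey bands. Its bottom is at the left, crop (385,325), and its black cap is at the right, crop (632,422), touching or overhanging the calculator in view. It's clearly the larger can. The bay opens to the right (world −y), with its end wall at crop x≈152.

```bash
python3 - <<'E'
from h import *
c=dict(np.load('/tmp/top.npz'))
f=lambda x,y:(225+x/3.6,95+y/3.6)
def w(x,y,z): return world(c,*f(x,y),z)[:2].round(4)
print('endwall top inner far/near',w(165,205,.065),w(158,318,.065))
print('near wall top: outer left,outer rightend, inner rightend',w(78,330,.05),w(268,345,.05),w(270,328,.05))
print('tray wall near edge(bay far wall) left,right',w(165,240,.05),w(278,255,.05))
print('wells top corners',w(108,62,.085),w(298,82,.085),w(292,158,.085))
print('pens',w(155,80,.16),w(248,95,.16),w(262,95,.16))
# cloud
V,U=np.mgrid[95:260,225:445]
P=np.array([world(c,u,v) for u,v in zip(U.ravel(),V.ravel())]);np.save('/tmp/P.npy',P)
m=(P[:,2]>.02)&(P[:,2]<.06)&(P[:,0]<.56)&(P[:,0]>.42)&(P[:,1]<-.05)&(P[:,1]>-.23)
q=P[m];  mu=q[:,:2].mean(0);_,_,vt=np.linalg.svd(q[:,:2]-mu);print('can',mu,vt[0],(( q[:,:2]-mu)@vt[0]).min(),(( q[:,:2]-mu)@vt[0]).max(),((q[:,:2]-mu)@vt[1]).min(),((q[:,:2]-mu)@vt[1]).max(), q[:,2].max())
for lo,hi in [(.045,.054),(.06,.07),(.08,.09),(.1,.2)]:
    q=P[(P[:,2]>lo)&(P[:,2]<hi)&(P[:,1]>-.04)]
    print(lo,len(q),cv2.boxPoints(cv2.minAreaRect(q[:,:2].astype(np.float32))).round(3).tolist())
b=dict(np.load('/tmp/side.npz'))
print('side can',world(b,257,180),world(b,285,160))
E
```

```text
endwall top inner far/near [0.5949 0.0698] [0.5208 0.0743]
near wall top: outer left,outer rightend, inner rightend [0.5159 0.1261] [0.5059 0.0034] [0.5171 0.002 ]
tray wall near edge(bay far wall) left,right [0.5754 0.0699] [ 0.5654 -0.0036]
wells top corners [0.6838 0.1061] [ 0.6706 -0.0155] [ 0.6205 -0.0111]
pens [0.6471 0.0751] [0.6378 0.0196] [0.6378 0.0113]
can [ 0.49255086 -0.14459558] [0.37247426 0.92804252] -0.09444999985335624 0.08112454743296532 -0.021661475282639304 0.02900799549301475 0.05652200388161571
0.045 750 [[0.5049999952316284, 0.003000000026077032], [0.6690000295639038, -0.01600000075995922], [0.6830000281333923, 0.11400000005960464], [0.5199999809265137, 0.13199999928474426]]
0.06 282 [[0.5070000290870667, 0.0010000000474974513], [0.6710000038146973, -0.014000000432133675], [0.6819999814033508, 0.1080000028014183], [0.5180000066757202, 0.12200000137090683]]
0.08 385 [[0.625, -0.010999999940395355], [0.6740000247955322, -0.01600000075995922], [0.6869999766349792, 0.10700000077486038], [0.6380000114440918, 0.1120000034570694]]
0.1 106 [[0.6430000066757202, 0.008999999612569809], [0.6570000052452087, 0.007000000216066837], [0.6690000295639038, 0.08799999952316284], [0.6539999842643738, 0.09000000357627869]]
side can [ 0.52957339 -0.06295353  0.03835117] [ 0.4644458  -0.18369024  0.04198363]
```

```bash
cat >> h.py <<'E'
def pose(axis_xy,lean):  # tool x along axis_xy when pointing down, leaned by deg about tool y
    x=np.array([*axis_xy,0.])/np.linalg.norm(axis_xy);z=np.array([0,0,-1.]);y=np.cross(z,x)
    return R.from_matrix(np.c_[x,y,z])*R.from_rotvec([0,np.radians(lean),0])
def go(gp,rot,depth=None,q=None):  # grasp-point target -> shift cm, turn
    d=grip_depth if depth is None else depth
    o=observe();r0=R.from_quat(o['tcp_rot'])
    t=np.array(gp)+rot.as_matrix()[:,2]*d
    print('tcp',t.round(3),'shift',(r0.inv().apply(t-o['tcp_pos'])*100).round(2),'turn',(r0.inv()*rot).as_rotvec().round(3))
E
python3 - <<'E'
from h import *
import plant
print([n for n in dir(plant) if n[0]!='_'], grip_depth)
c=dict(np.load('/tmp/top.npz'))
f=lambda x,y,z:world(c,225+x/3.6,95+y/3.6,z)[:2]
b1=f(398,290,.025);b2=f(367,362,.025);s1=f(612,368,.025);s2=f(580,440,.025);t=f(650,425,.025)
print(b1,b2,s1,s2,t, 'cam',-cv2.Rodrigues(c['rvec'])[0].T@c['tvec'].ravel())
B=(b1+b2)/2;S=(s1+s2)/2;a=(B-S)/np.linalg.norm(B-S);print(B,S,a,np.linalg.norm(B-S),np.linalg.norm(b1-b2))
G=B-.105*a;print('grasp',G)
go([*G,.13],pose(a,35))
E
```

```text
['IKError', 'camera', 'finish_job', 'grip_depth', 'observe'] 0.0187
[ 0.5473118  -0.08435607] [ 0.49893823 -0.06296046] [ 0.4947302  -0.22419861] [ 0.44700801 -0.20143296] [ 0.45685481 -0.2475969 ] cam [0.29850245 0.0623988  1.212043  ]
[ 0.52312501 -0.07365826] [ 0.47086911 -0.21281579] [0.35154707 0.93617021] 0.1486455365472232 0.052893990409019535
grasp [ 0.48621257 -0.17195614]
tcp [ 0.49  -0.162  0.115] shift [-51.56 -60.45  10.82] turn [-0.48   0.479  1.519]
```

Request:
{"fn": "arm_command", "kwargs": {"rows": [[1,-51.6,-60.5,10.8,-0.48,0.479,1.519],[1,-51.6,-60.5,10.8,-0.48,0.479,1.519],[1,-51.6,-60.5,10.8,-0.48,0.479,1.519],[1,-51.6,-60.5,10.8,-0.48,0.479,1.519],[1,-51.6,-60.5,10.8,-0.48,0.479,1.519],[1,-51.6,-60.5,10.8,-0.48,0.479,1.519],[1,-51.6,-60.5,10.8,-0.48,0.479,1.519],[1,-51.6,-60.5,10.8,-0.48,0.479,1.519],[1,-51.6,-60.5,10.8,-0.48,0.479,1.519],[1,-51.6,-60.5,10.8,-0.48,0.479,1.519],[1,-51.6,-60.5,10.8,-0.48,0.479,1.519],[1,-51.6,-60.5,10.8,-0.48,0.479,1.519]]}}

```text
clock: 1.3
tcp_pos: [0.4212, 0.0245, 0.1417]
tcp_rot: [0.786, 0.54, 0.249, -0.172]
ft_force: [1.1, 1.5, -0.1]
grip_width: 0.0881
grip_force: 0.0
```

```bash
python3 - <<'E'
from h import *
a=[.3515,.936];o=observe();print(o['clock'],o['tcp_pos'],o['q'].round(2),o['ft_force'])
go([.486,-.172,.13],pose(a,35))
go([.486,-.172,.13],pose(a,-145)*R.from_rotvec([0,np.pi,0]))
E
```

```text
1.3 [0.42119807 0.02446256 0.14170483] [-0.22  0.26  0.63  2.33 -1.02  0.95  0.8 ] [ 1.07798387  1.51980392 -0.05658606]
tcp [ 0.49  -0.162  0.115] shift [-13.76  13.08  -6.43] turn [ 0.003 -0.004 -0.007]
tcp [ 0.49  -0.162  0.115] shift [-13.76  13.08  -6.43] turn [ 0.003 -0.004 -0.007]
```

Request:
{"fn": "arm_command", "kwargs": {"rows": [[1,-13.8,13.1,-6.4,0,0,0],[1,-13.8,13.1,-6.4,0,0,0],[1,-13.8,13.1,-6.4,0,0,0],[1,-13.8,13.1,-6.4,0,0,0],[1,-13.8,13.1,-6.4,0,0,0],[1,-13.8,13.1,-6.4,0,0,0],[1,-13.8,13.1,-6.4,0,0,0],[1,-13.8,13.1,-6.4,0,0,0]]}}

```text
clock: 2.1
tcp_pos: [0.4916, -0.1581, 0.1154]
tcp_rot: [0.783, 0.543, 0.248, -0.172]
ft_force: [0.1, 0.6, -0.0]
grip_width: 0.0878
grip_force: 0.0
```

```bash
python3 - <<'E'
from h import *
a=[.3515,.936];o=observe();print(o['clock'],o['tcp_pos'],o['q'].round(2),o['ft_force'])
go([.486,-.172,.13],pose(a,35))
go([.486,-.172,.028],pose(a,35))
shot('top','t2.png')
E
```

```text
2.1 [ 0.49155288 -0.15805887  0.11541827] [ 0.12  0.58  0.67  1.98 -0.99  1.23  1.  ] [ 0.06853723  0.63261276 -0.01284569]
tcp [ 0.49  -0.162  0.115] shift [-0.39 -0.03 -0.19] turn [-0.001 -0.002  0.001]
tcp [ 0.49  -0.162  0.013] shift [-6.26 -0.03  8.16] turn [-0.001 -0.002  0.001]
```

View pics/t2.png

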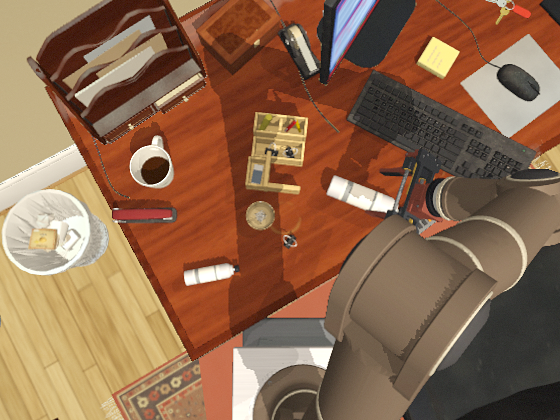

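The fingers straddle the can's axis near (385,195), and nothing has been disturbed. I'll descend and grip.

Request:
{"fn": "arm_command", "kwargs": {"rows": [[1,-2.3,0,2.7,0,0,0],[1,-4.3,0,5.4,0,0,0],[1,-6.2,0,8.1,0,0,0],[1,-6.2,0,8.1,0,0,0],[1,-6.2,0,8.1,0,0,0],[0.5,-6.2,0,8.1,0,0,0],[0.4,-6.2,0,8.1,0,0,0],[0.4,-6.2,0,8.1,0,0,0],[0.4,-6.2,0,8.1,0,0,0],[0.4,-6.2,0,8.1,0,0,0]]}}

```text
clock: 3.15
tcp_pos: [0.4903, -0.1634, 0.0134]
tcp_rot: [0.784, 0.543, 0.248, -0.171]
ft_force: [-0.9, -0.2, 0.6]
grip_width: 0.051
grip_force: 0.0
```

```bash
python3 - <<'E'
from h import *
o=observe();print(o['clock'],o['tcp_pos'],o['ft_force'],o['grip_width'],o['grip_force'])
E
```

```text
3.15 [ 0.49032624 -0.16338357  0.0133547 ] [-0.93142791 -0.2363227   0.62974807] 0.05104050406434881 0.019030182156711817
```

Request:
{"fn": "arm_command", "kwargs": {"rows": [[0,0,0,0,0,0,0],[0,0,0,0,0,0,0],[0,0,0,0,0,0,0],[0,0,0,0,0,0,0],[0,0,0,0,0,0,0]]}}

```text
clock: 3.65
tcp_pos: [0.4903, -0.1634, 0.0133]
tcp_rot: [0.784, 0.543, 0.248, -0.172]
ft_force: [-1.0, 0.1, 5.0]
grip_width: 0.0494
grip_force: 29.9
```

```bash
python3 - <<'E'
from h import *
a=np.array([.3515,.936]);a/=np.linalg.norm(a);o=observe();print(o['tcp_pos'],o['ft_force'],o['grip_width'],o['grip_force'])
go([.486,-.172,.16],pose(a,35))
E
```

```text
[ 0.49034045 -0.16342829  0.01326803] [-1.00176944  0.07372873  4.96667516] 0.0494400494093023 29.852581322193146
tcp [ 0.49  -0.162  0.145] shift [  7.65  -0.1  -10.68] turn [ 0.    -0.002 -0.   ]
```

Request:
{"fn": "arm_command", "kwargs": {"rows": [[0,0.8,0,-1.1,0,0,0],[0,2.0,0,-2.8,0,0,0],[0,3.2,0,-4.5,0,0,0],[0,4.4,0,-6.2,0,0,0],[0,5.6,0,-7.9,0,0,0],[0,6.8,0,-9.5,0,0,0],[0,7.6,0,-10.7,0,0,0],[0,7.6,0,-10.7,0,0,0],[0,7.6,0,-10.7,0,0,0]]}}

```text
clock: 4.55
tcp_pos: [0.4904, -0.1629, 0.1441]
tcp_rot: [0.784, 0.543, 0.248, -0.171]
ft_force: [-0.1, -0.1, -2.9]
grip_width: 0.0494
grip_force: 29.9
```

```bash
python3 - <<'E'
from h import *
o=observe();print(o['clock'],o['tcp_pos'],o['ft_force'],o['grip_width'],o['grip_force'],o['q'].round(2))
a=[.3515,.936];ex=[.105,.9945]
go([.532,-.10,.165],pose(ex,-10))
go([.532,-.10,.165],pose(ex,-55))
shot('side','s2.png')
E
```

```text
4.55 [ 0.49035137 -0.16291844  0.14405869] [-0.1319223  -0.08953847 -2.92733297] 0.04942575654912615 29.86988067626953 [ 0.27  0.48  0.46  1.95 -0.86  1.18  0.86]
tcp [ 0.532 -0.103  0.147] shift [5.91 1.77 3.84] turn [ 0.057 -0.782 -0.255]
tcp [ 0.53  -0.115  0.154] shift [5.39 2.07 2.54] turn [-0.049 -1.562 -0.278]
```

View pics/s2.png

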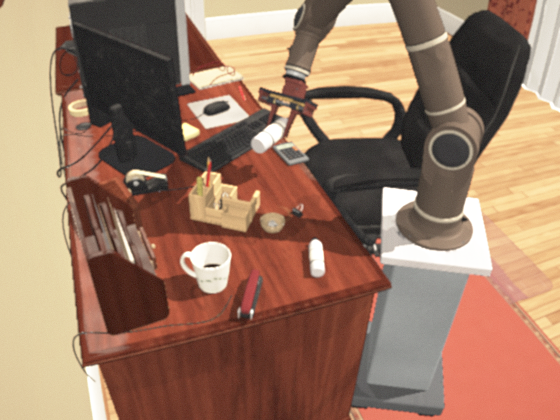

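The can is held off the desk, roughly level, at (270,135), and everything else is in place. Next I'll turn it upright in front of the bay.

Request:
{"fn": "arm_command", "kwargs": {"rows": [[0,0.5,0.2,0.2,-0.004,-0.13,-0.023],[0,1.0,0.4,0.4,-0.008,-0.26,-0.046],[0,1.4,0.5,0.6,-0.012,-0.39,-0.07],[0,1.8,0.7,0.9,-0.016,-0.52,-0.093],[0,2.3,0.9,1.1,-0.02,-0.65,-0.116],[0,2.7,1.0,1.3,-0.025,-0.78,-0.139],[0,3.2,1.2,1.5,-0.029,-0.91,-0.162],[0,3.6,1.4,1.7,-0.033,-1.04,-0.185],[0,4.1,1.5,1.9,-0.037,-1.17,-0.209],[0,4.5,1.7,2.1,-0.041,-1.3,-0.232],[0,4.9,1.9,2.3,-0.045,-1.43,-0.255],[0,5.4,2.1,2.5,-0.049,-1.562,-0.278]]}}

```text
clock: 5.8
tcp_pos: [0.531, -0.1141, 0.1541]
tcp_rot: [0.658, 0.594, -0.344, 0.31]
ft_force: [0.5, -0.6, -4.0]
grip_width: 0.0497
grip_force: 29.9
```

```bash
python3 - <<'E'
from h import *
o=observe();print(o['clock'],o['tcp_pos'],o['ft_force'],o['grip_width'],o['grip_force'],o['q'].round(2))
go([.532,-.10,.165],pose([.105,.9945],-55))
shot('top','t3.png')
b=shot('side')
im=b['img'][60:240,180:340];cv2.imwrite('pics/s3.png',cv2.resize(im,None,fx=3.3,fy=3.3,interpolation=cv2.INTER_CUBIC))
E
```

```text
5.8 [ 0.53103475 -0.11411557  0.1540544 ] [ 0.4746691  -0.56633451 -4.00729781] 0.04972597216608958 29.865199327468872 [-0.99  0.82  0.88  1.9   0.36  1.02 -0.54]
tcp [ 0.53  -0.115  0.154] shift [-0.09 -0.05  0.08] turn [0.001 0.004 0.002]
```

View pics/s3.png

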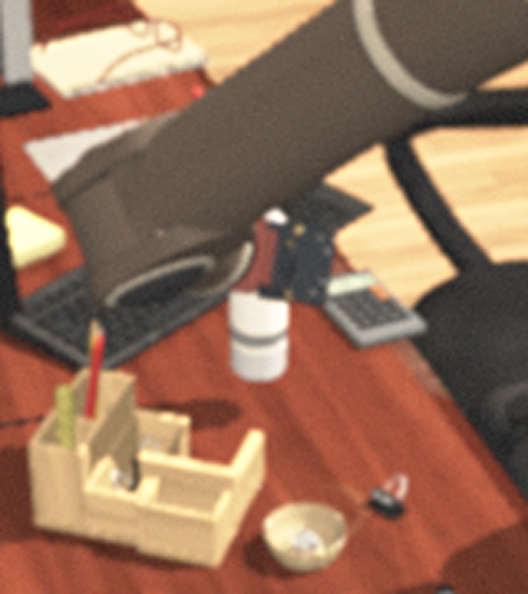

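The can is upright in the gripper at crop (258,335), with its bottom clear of the desk, the nozzle up at (277,215) and the bay ahead of it. I'll check tilt and clearances numerically from the depth maps.

```bash
python3 - <<'E'
from h import *
b=dict(np.load('/tmp/side.npz'))
def cl(u0,u1,v0,v1,c=b):
    V,U=np.mgrid[v0:v1,u0:u1];return np.array([world(c,u,v) for u,v in zip(U.ravel(),V.ravel()) if c['z_map'][v,u]>0])
# can lower part: crop x 228-292,y300-382
f=lambda x,y:(180+x/3.3,60+y/3.3)
P=cl(245,272,148,178);P=P[(P[:,2]>.03)&(np.hypot(P[:,0]-.53,P[:,1]+.1)<.06)]
from scipy.optimize import least_squares
def res(p):
    d=np.array([p[2],p[3],1]);d/=np.linalg.norm(d);w=P-np.array([p[0],p[1],.09]);return np.linalg.norm(np.cross(w,d),axis=1)-.025
s=least_squares(res,[.53,-.1,0,0],loss='soft_l1',f_scale=.002);print('axis at z=.09, slopes',s.x.round(4),len(P),np.abs(s.fun).mean(), 'zmin',np.sort(P[:,2])[:5])
A=cl(195,285,70,160);A=A[(A[:,2]>.1)&(A[:,0]<.9)&(A[:,1]>-.09)]
for lo in np.arange(-.08,.3,.03):
    q=A[(A[:,1]>lo)&(A[:,1]<lo+.03)]
    if len(q): k=q[:,2].argmin();print(round(lo,2),'lowest',q[k].round(3),'xmax',q[:,0].max().round(3))
# bay re-measure with side cam
for n,x,y,z in [('nearwall end top inner?',137,510,.05),('endwall top far-left',262,432,.065),('endwall',90,480,.065)]: print(n,world(b,*f(x,y)).round(3))
E
```

```text
axis at z=.09, slopes [ 0.5335 -0.099  -0.0077  0.0298] 401 0.0019517754685056694 zmin [0.04362814 0.04759668 0.04808672 0.04858238 0.04959872]
-0.08 lowest [ 0.548 -0.079  0.1  ] xmax 0.554
-0.05 lowest [ 0.491 -0.027  0.196] xmax 0.513
-0.02 lowest [ 0.46  -0.017  0.17 ] xmax 0.516
0.01 lowest [0.646 0.018 0.148] xmax 0.651
0.04 lowest [0.527 0.041 0.212] xmax 0.534
0.07 lowest [0.548 0.077 0.228] xmax 0.552
0.1 lowest [0.541 0.104 0.251] xmax 0.544
0.13 lowest [0.559 0.135 0.253] xmax 0.559
0.16 lowest [0.508 0.174 0.316] xmax 0.617
0.19 lowest [0.571 0.214 0.299] xmax 0.619
0.22 lowest [0.578 0.222 0.303] xmax 0.592
0.25 lowest [0.558 0.252 0.34 ] xmax 0.561
0.28 lowest [0.415 0.28  0.471] xmax 0.443
nearwall end top inner? [0.592 0.116 0.036]
endwall top far-left [ 0.523 -0.065 -0.002]
endwall [0.635 0.105 0.053]
```

```bash
python3 - <<'E'
from h import *
c=dict(np.load('/tmp/top.npz'))
im=c['img'][100:210,225:365];cv2.imwrite('pics/t3c.png',cv2.resize(im,None,fx=5.4,fy=5.4,interpolation=cv2.INTER_CUBIC))
E
```

```text
(no output)
```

View pics/t3c.png

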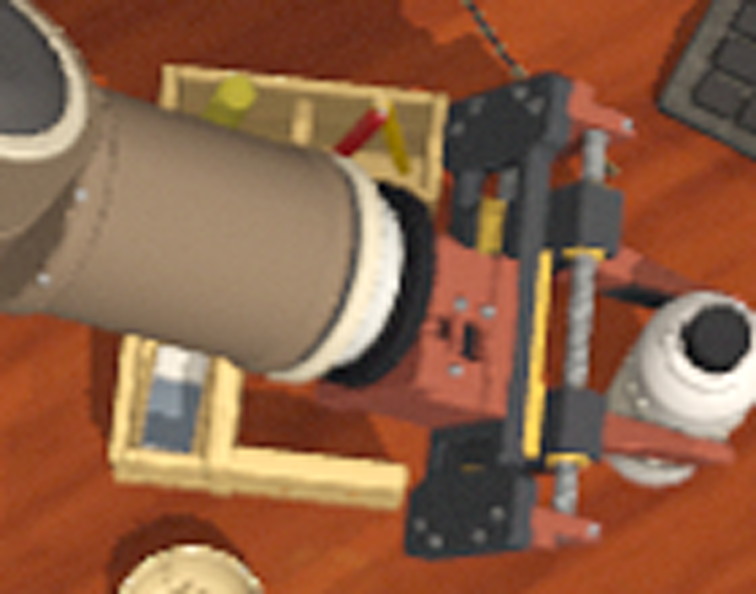

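The top crop shows the can upright at the right (cap at 717,335). The gripper's plate is level with the wells' right end, and the near wall's top runs (235,450)–(405,485). I'll fit the bay from the depth cloud.

```bash
python3 - <<'E'
from h import *
P=np.load('/tmp/P.npy')
def fit(m,n):
    q=P[m][:,:2];p=np.polyfit(q[:,1],q[:,0],1);r=q[:,0]-np.polyval(p,q[:,1]);print(n,len(q),'slope',p[0].round(4),'x at y=.04',np.polyval(p,.04).round(4),'range',np.percentile(r,[2,98]).round(4),'y',q[:,1].min().round(4),q[:,1].max().round(4))
x,y,z=P.T
fit((z>.044)&(z<.056)&(x<.535)&(x>.495)&(y>.006)&(y<.06),'near wall top')
fit((z>.079)&(z<.09)&(x>.61)&(x<.642)&(y>0)&(y<.1),'wells front top')
fit((z>.079)&(z<.09)&(x>.662)&(y>0)&(y<.1),'wells back top')
m=(z>.058)&(z<.07)&(x>.525)&(x<.57)&(y>.05)&(y<.11);q=P[m];p=np.polyfit(q[:,0],q[:,1],1);print('end wall top',len(q),p,np.polyval(p,.55),np.percentile(q[:,1]-np.polyval(p,q[:,0]),[2,98]))
c=dict(np.load('/tmp/top.npz'));f=lambda X,Y,Z:world(c,225+X/5.4,100+Y/5.4,Z)[:2].round(4)
print('t3c inner L,R, outer L,R',f(240,450,.05),f(405,465,.05),f(240,475,.05),f(402,490,.05),'cap',f(717,335,.24))
E
```

```text
near wall top 126 slope 0.1175 x at y=.04 0.5171 range [-0.0057  0.0065] y 0.0067 0.0579
wells front top 135 slope 0.1119 x at y=.04 0.6332 range [-0.0028  0.0039] y 0.0005 0.0991
wells back top 118 slope 0.1123 x at y=.04 0.6756 range [-0.0035  0.0034] y 0.0 0.0993
end wall top 83 [-0.11859875  0.1441025 ] 0.07887319220101545 [-0.00478508  0.00474426]
t3c inner L,R, outer L,R [0.5237 0.0732] [0.5171 0.002 ] [0.5128 0.0732] [0.5061 0.0034] cap [ 0.5293 -0.1019]
```

```bash
python3 - <<'E'
from h import *
ex=[.1142,.9935]
go([.535,-.09,.195],pose(ex,-55));go([.5535,.046,.195],pose(ex,-55))
E
```

```text
tcp [ 0.533 -0.105  0.184] shift [-2.49  0.14 -2.46] turn [0.01  0.006 0.017]
tcp [0.552 0.031 0.184] shift [  5.3    0.67 -13.75] turn [0.01  0.006 0.017]
```

Request:
{"fn": "arm_command", "kwargs": {"rows": [[0,-1.2,0.1,-1.2,0.01,0.006,0.017],[0,-2.5,0.1,-2.5,0.01,0.006,0.017],[0,-1.2,0.2,-4.3,0.01,0.006,0.017],[0,0.1,0.3,-6.2,0.01,0.006,0.017],[0,1.4,0.4,-8.1,0.01,0.006,0.017],[0,2.7,0.5,-10.0,0.01,0.006,0.017],[0,4.0,0.6,-11.9,0.01,0.006,0.017],[0,5.3,0.7,-13.8,0.01,0.006,0.017],[0,5.3,0.7,-13.8,0.01,0.006,0.017],[0,5.3,0.7,-13.8,0.01,0.006,0.017],[0,5.3,0.7,-13.8,0.01,0.006,0.017]]}}

```text
clock: 7.0
tcp_pos: [0.5523, 0.0244, 0.1913]
tcp_rot: [0.668, 0.586, -0.341, 0.305]
ft_force: [-0.6, -0.3, -3.4]
grip_width: 0.0497
grip_force: 29.9
```

```bash
python3 - <<'E'
from h import *
ex=[.1142,.9935]
o=observe();print(o['clock'],o['tcp_pos'],o['ft_force'],o['q'].round(2))
go([.5535,.046,.195],pose(ex,-55));go([.5535,.046,.107],pose(ex,-55))
c=shot('top');b=shot('side')
A=cv2.resize(c['img'][110:210,230:330],(400,400),interpolation=cv2.INTER_CUBIC);B=cv2.resize(b['img'][140:240,170:270],(400,400),interpolation=cv2.INTER_CUBIC)
cv2.imwrite('pics/h1.png',np.hstack([A,B]))
E
```

```text
7.0 [0.55228889 0.02442101 0.1913089 ] [-0.55772051 -0.3490528  -3.42111749] [-1.1   0.83  0.85  1.68  0.26  1.31 -0.56]
tcp [0.552 0.031 0.184] shift [ 0.93 -0.14 -0.1 ] turn [-0.005 -0.009 -0.014]
tcp [0.552 0.031 0.096] shift [ 8.1  -0.21  5.01] turn [-0.005 -0.009 -0.014]
```

View pics/h1.png

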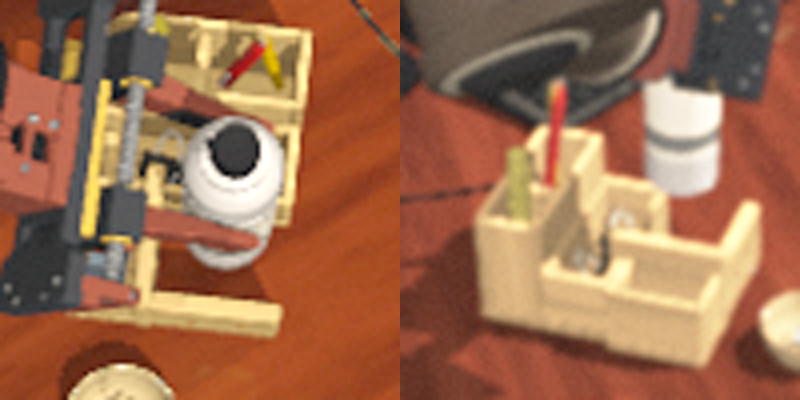

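Hover view: the can (left half, cap 235,150, bottom 225,260) is over the bay. In the right half its bottom, at (682,188), is still well above the walls, and the pens are clear. I'll fit the axis once more with the side depth map.

```bash
python3 - <<'E'
from h import *
from scipy.optimize import least_squares
o=observe();gp=o['tcp_pos']-R.from_quat(o['tcp_rot']).as_matrix()[:,2]*grip_depth;print('gp',gp.round(4))
def fit(n,u0,u1,v0,v1,zl,zh):
    c=dict(np.load('/tmp/%s.npz'%n));V,U=np.mgrid[v0:v1,u0:u1]
    P=np.array([world(c,u,v) for u,v in zip(U.ravel(),V.ravel()) if c['z_map'][v,u]>0])
    P=P[(P[:,2]>zl)&(P[:,2]<zh)&(np.hypot(P[:,0]-gp[0],P[:,1]-gp[1])<.032)]
    def res(p):
        d=np.array([p[2],p[3],1]);d/=np.linalg.norm(d);return np.linalg.norm(np.cross(P-np.array([p[0],p[1],.13]),d),axis=1)-.025
    s=least_squares(res,[*gp[:2],0,0],loss='soft_l1',f_scale=.001);print(n,'axis at z=.13',s.x.round(4),len(P),np.abs(s.fun).mean().round(4),'zmin',np.sort(P[:,2])[:4].round(3))
fit('side',228,254,156,190,.09,.16)
fit('top',270,305,135,182,.09,.16)
c=dict(np.load('/tmp/top.npz'))
P=np.array([world(c,u,v) for u in range(270,305) for v in range(135,165) if c['z_map'][v,u]>0]);q=P[P[:,2]>.255];print('cap',q.mean(0).round(4),q[:,2].max(),len(q))
E
```

```text
gp [0.5542 0.04   0.2019]
side axis at z=.13 [ 0.556   0.0371 -0.0295  0.0102] 372 0.0016 zmin [0.091 0.091 0.091 0.092]
top axis at z=.13 [ 0.5556  0.0342 -0.0342  0.0036] 70 0.0002 zmin [0.091 0.092 0.093 0.093]
cap [0.5488 0.0342 0.2717] 0.2814235417452504 198
```

```bash
cat >> h.py <<'E'
EX=[.1142,.9935]
def up(): return R.from_rotvec(np.array([*EX,0])*.03)*pose(EX,-55)
E
python3 - <<'E'
from h import *
go([.5525,.047,.195],up());go([.5525,.047,.130],up())
E
```

```text
tcp [0.55  0.032 0.184] shift [ 0.94 -0.29 -0.15] turn [ 0.013 -0.008 -0.038]
tcp [0.55  0.032 0.119] shift [ 6.23 -0.34  3.62] turn [ 0.013 -0.008 -0.038]
```

Request:
{"fn": "arm_command", "kwargs": {"rows": [[0,0.5,-0.2,-0.1,0.013,-0.008,-0.038],[0,0.9,-0.3,-0.2,0.013,-0.008,-0.038],[0,0.9,-0.3,-0.2,0.013,-0.008,-0.038],[0,0.9,-0.3,-0.2,0.013,-0.008,-0.038]]}}

```text
clock: 7.5
tcp_pos: [0.5508, 0.0336, 0.1843]
tcp_rot: [0.656, 0.596, -0.354, 0.298]
ft_force: [0.2, 0.1, -2.8]
grip_width: 0.0497
grip_force: 29.9
```

```bash
python3 - <<'E'
from h import *
print(observe()['clock'])
go([.5525,.047,.195],up());go([.5525,.047,.150],up());go([.5525,.047,.12],up())
E
```

```text
7.5
tcp [0.55  0.032 0.184] shift [-0.1  -0.01  0.15] turn [0.002 0.002 0.002]
tcp [0.55  0.032 0.139] shift [3.58 0.12 2.73] turn [0.002 0.002 0.002]
tcp [0.55  0.032 0.109] shift [6.04 0.21 4.44] turn [0.002 0.002 0.002]
```

Request:
{"fn": "arm_command", "kwargs": {"rows": [[0,0.6,0,0.5,0,0,0],[0,1.2,0,1.0,0,0,0],[0,1.8,0.1,1.4,0,0,0],[0,2.4,0.1,1.8,0,0,0],[0,3.0,0.1,2.3,0,0,0],[0,3.6,0.1,2.7,0,0,0],[0,4.2,0.1,3.1,0,0,0],[0,4.8,0.2,3.6,0,0,0],[0,5.4,0.2,4.0,0,0,0],[0,6.0,0.2,4.4,0,0,0],[0,6.0,0.2,4.4,0,0,0]]}}

```text
clock: 8.6
tcp_pos: [0.5499, 0.0319, 0.1091]
tcp_rot: [0.656, 0.596, -0.354, 0.298]
ft_force: [-0.1, 0.2, -2.9]
grip_width: 0.0494
grip_force: 29.9
```

```bash
python3 - <<'E'
from h import *
o=observe();print(o['clock'],o['ft_force'],o['moment'],o['grip_force'])
go([.5525,.047,.12],up());go([.5525,.047,.106],up())
E
```

```text
8.6 [-0.12779135  0.22412595 -2.86837122] [ 1.2706693  -0.12382084 -0.06571983] 29.86699640750885
tcp [0.55  0.032 0.109] shift [-0.02  0.05 -0.01] turn [0.001 0.002 0.002]
tcp [0.55  0.032 0.095] shift [1.13 0.09 0.79] turn [0.001 0.002 0.002]
```

Request:
{"fn": "arm_command", "kwargs": {"rows": [[0,0.25,0,0.17,0,0,0],[0,0.5,0,0.34,0,0,0],[0,0.66,0,0.45,0,0,0],[0,0.66,0,0.45,0,0,0]]}}

```text
clock: 9.0
tcp_pos: [0.5501, 0.0319, 0.1021]
tcp_rot: [0.656, 0.596, -0.354, 0.298]
ft_force: [-0.3, 0.5, -2.5]
grip_width: 0.0494
grip_force: 29.9
```

Request:
{"fn": "arm_command", "kwargs": {"rows": [[0,0.16,0,0.11,0,0,0],[0,0.16,0,0.11,0,0,0]]}}

```text
clock: 9.2
tcp_pos: [0.5501, 0.0314, 0.1018]
tcp_rot: [0.656, 0.595, -0.354, 0.299]
ft_force: [-1.7, 1.6, 6.9]
grip_width: 0.05
grip_force: 29.9
```

Request:
{"fn": "arm_command", "kwargs": {"rows": [[0,0.16,0,0.11,0,0,0],[0,0.16,0,0.11,0,0,0]]}}

```text
clock: 9.4
tcp_pos: [0.5507, 0.0309, 0.1015]
tcp_rot: [0.656, 0.595, -0.354, 0.3]
ft_force: [-1.8, 2.9, 15.1]
grip_width: 0.0495
grip_force: 30.0
```

Request:
{"fn": "arm_command", "kwargs": {"rows": [[0,-0.16,0,-0.11,0,0,0],[0,0.0,0,-0.35,0,0,0],[0,0.12,0,-0.5,0,0,0],[0,0.12,0,-0.5,0,0,0]]}}

```text
clock: 9.8
tcp_pos: [0.5509, 0.0356, 0.1015]
tcp_rot: [0.656, 0.595, -0.354, 0.299]
ft_force: [1.0, -3.0, 5.8]
grip_width: 0.0495
grip_force: 30.0
```

```bash
python3 - <<'E'
from h import *
o=observe();print(o['ft_force'],(o['tcp_pos']-R.from_quat(o['tcp_rot']).as_matrix()[:,2]*grip_depth).round(4))
E
```

```text
[ 0.99305782 -2.99993231  5.81573503] [0.553  0.0508 0.1122]
```

Request:
{"fn": "arm_command", "kwargs": {"rows": [[0.7,0,0,0,0,0,0],[0.9,0,0,0,0,0,0],[0.9,0,0,0,0,0,0],[0.9,0,0,0,0,0,0],[0.9,0,0,0,0,0,0]]}}

```text
clock: 10.3
tcp_pos: [0.5506, 0.037, 0.0999]
tcp_rot: [0.656, 0.596, -0.353, 0.298]
ft_force: [-0.1, -0.1, -0.8]
grip_width: 0.079
grip_force: 0.0
```

Request:
{"fn": "arm_command", "kwargs": {"rows": [[0.9,-0.5,0,-0.7,0,0,0],[0.9,-1.2,0,-2.2,0,0,0],[0.9,-1.9,0,-4.0,0,0,0],[0.9,-2.6,0,-6.0,0,0,0],[0.9,-3.3,0,-8.0,0,0,0],[0.9,-5.0,0,-11.0,0,0,0],[0.9,-8.0,0,-14.0,0,0,0],[0.9,-8.0,0,-14.0,0,0,0],[0.9,-8.0,0,-14.0,0,0,0]]}}

```text
clock: 11.2
tcp_pos: [0.563, 0.1051, 0.2467]
tcp_rot: [0.657, 0.596, -0.352, 0.298]
ft_force: [-0.7, 0.1, -0.0]
grip_width: 0.079
grip_force: 0.0
```

```bash
python3 - <<'E'
from h import *
o=observe();print(o['clock'],o['ft_force'],o['tcp_pos'],o['q'].round(2))
c=shot('top');b=shot('side')
A=cv2.resize(c['img'][100:240,230:370],(400,400),interpolation=cv2.INTER_CUBIC);B=cv2.resize(b['img'][110:250,170:310],(400,400),interpolation=cv2.INTER_CUBIC)
cv2.imwrite('pics/h2.png',np.hstack([A,B]))
E
```

```text
11.2 [-0.6604654   0.1270184  -0.03953432] [0.56297152 0.10510531 0.2467453 ] [-1.13  0.83  0.83  1.49  0.25  1.53 -0.51]
```

View pics/h2.png

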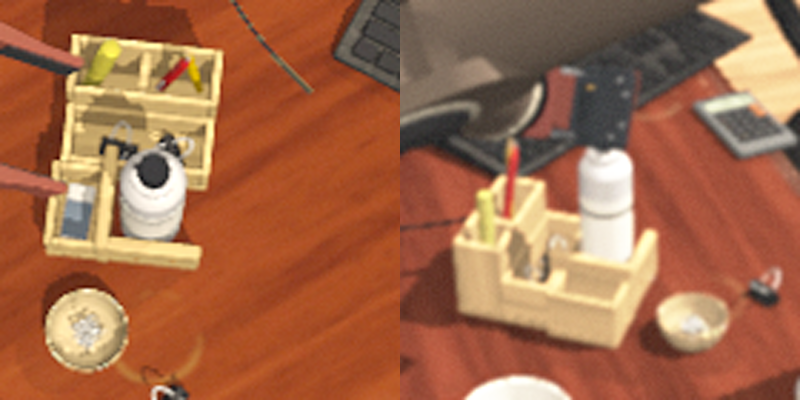

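The can stands upright and clear inside the bay (left half: cap 152,168, base against the end wall; right half: vertical at 607,205). The pens and dish are unmoved. Next I'll locate the cap.

```bash
python3 - <<'E'
from h import *
from scipy.optimize import least_squares
c=dict(np.load('/tmp/top.npz'));b=dict(np.load('/tmp/side.npz'))
print('cap px',world(c,283.2,158.8,.19).round(4))
for u,v in [(283,158),(284,159),(282,160)]: print(world(c,u,v).round(4))
P=np.array([world(b,u,v) for u in range(228,258) for v in range(160,205) if b['z_map'][v,u]>0]);P=P[(P[:,2]>.065)&(P[:,2]<.145)&(np.hypot(P[:,0]-.553,P[:,1]-.048)<.035)]
def res(p):
    d=np.array([p[2],p[3],1]);d/=np.linalg.norm(d);return np.linalg.norm(np.cross(P-np.array([p[0],p[1],.1]),d),axis=1)-.025
s=least_squares(res,[.553,.048,0,0],loss='soft_l1',f_scale=.001);print('axis z=.1',s.x.round(4),len(P))
go([.553,.048,.24],pose(EX,0),0)
E
```

```text
cap px [0.5481 0.0435 0.19  ]
[0.5491 0.0439 0.193 ]
[0.5481 0.0418 0.1882]
[0.5454 0.046  0.1907]
axis z=.1 [5.504e-01 4.450e-02 1.000e-04 3.800e-03] 422
tcp [0.553 0.048 0.24 ] shift [-2.85 -0.26  5.  ] turn [-0.028  0.961  0.017]
```

```bash
python3 - <<'E'
from h import *
go([.5505,.045,.24],pose(EX,0),0)
E
```

```text
tcp [0.55  0.045 0.24 ] shift [-3.03 -0.47  5.28] turn [-0.028  0.961  0.017]
```

Request:
{"fn": "arm_command", "kwargs": {"rows": [[0,-0.4,-0.1,0.7,-0.003,0.12,0.002],[0,-0.8,-0.1,1.3,-0.007,0.24,0.004],[0,-1.1,-0.2,2.0,-0.01,0.36,0.006],[0,-1.5,-0.2,2.6,-0.014,0.48,0.008],[0,-1.9,-0.3,3.3,-0.017,0.6,0.01],[0,-2.3,-0.4,4.0,-0.021,0.72,0.012],[0,-2.7,-0.4,4.6,-0.025,0.84,0.015],[0,-3.0,-0.5,5.3,-0.028,0.961,0.017],[0,-3.0,-0.5,5.3,-0.028,0.961,0.017],[0,-3.0,-0.5,5.3,-0.028,0.961,0.017],[0,-3.0,-0.5,5.3,-0.028,0.961,0.017],[0,-3.0,-0.5,5.3,-0.028,0.961,0.017]]}}

```text
clock: 12.5
tcp_pos: [0.5506, 0.0469, 0.2394]
tcp_rot: [0.745, 0.667, -0.001, 0.0]
ft_force: [-0.2, -0.1, -0.2]
grip_width: 0.0004
grip_force: 0.0
```

```bash
python3 - <<'E'
from h import *
o=observe();print(o['clock'],o['ft_force'],o['tcp_pos'],o['grip_width'],o['grip_force'])
go([.5505,.045,.21],pose(EX,0),0);go([.5505,.045,.197],pose(EX,0),0)
E
```

```text
12.5 [-0.17638583 -0.07397275 -0.16863286] [0.55059501 0.04690376 0.23938187] 0.00038257610182101557 0.0
tcp [0.55  0.045 0.21 ] shift [-0.19  0.01  2.94] turn [-0.     0.002  0.003]
tcp [0.55  0.045 0.197] shift [-0.18  0.01  4.24] turn [-0.     0.002  0.003]
```

Request:
{"fn": "arm_command", "kwargs": {"rows": [[0,-0.2,0,1.2,0,0,0],[0,-0.2,0,2.4,0,0,0],[0,-0.2,0,3.5,0,0,0],[0,-0.2,0,4.2,0,0,0],[0,-0.2,0,4.2,0,0,0],[0,-0.2,0,4.2,0,0,0]]}}

```text
clock: 13.1
tcp_pos: [0.5506, 0.043, 0.1981]
tcp_rot: [0.746, 0.665, 0.0, 0.0]
ft_force: [0.7, -0.2, -0.1]
grip_width: 0.0003
grip_force: 0.0
```

Request:
{"fn": "arm_command", "kwargs": {"rows": [[0,0,0,0.2,0,0,0],[0,0,0,0.4,0,0,0],[0,0,0,0.4,0,0,0]]}}

```text
clock: 13.4
tcp_pos: [0.5506, 0.0432, 0.1942]
tcp_rot: [0.746, 0.666, 0.001, 0.0]
ft_force: [0.2, 0.1, -0.2]
grip_width: 0.0002
grip_force: 0.0
```

Request:
{"fn": "arm_command", "kwargs": {"rows": [[0,0,0,0.2,0,0,0],[0,0,0,0.2,0,0,0]]}}

```text
clock: 13.6
tcp_pos: [0.5505, 0.0432, 0.1921]
tcp_rot: [0.746, 0.666, 0.0, 0.0]
ft_force: [0.7, 0.2, -0.9]
grip_width: 0.0005
grip_force: 0.0
```

Request:
{"fn": "arm_command", "kwargs": {"rows": [[0,0,0,0.2,0,0,0],[0,0,0,0.2,0,0,0]]}}

```text
clock: 13.8
tcp_pos: [0.5505, 0.0432, 0.19]
tcp_rot: [0.746, 0.666, 0.0, 0.0]
ft_force: [-0.6, -0.4, -0.1]
grip_width: 0.0005
grip_force: 0.0
```

Not touched yet, so I'll continue in small steps.

Request:
{"fn": "arm_command", "kwargs": {"rows": [[0,0,0,0.2,0,0,0],[0,0,0,0.2,0,0,0]]}}

```text
clock: 14.0
tcp_pos: [0.5507, 0.0431, 0.1882]
tcp_rot: [0.746, 0.666, 0.001, 0.001]
ft_force: [0.8, 0.4, -0.8]
grip_width: 0.0008
grip_force: 0.0
```

Request:
{"fn": "arm_command", "kwargs": {"rows": [[0,0,0,0.2,0,0,0],[0,0,0,0.2,0,0,0]]}}

```text
clock: 14.2
tcp_pos: [0.5509, 0.0431, 0.1865]
tcp_rot: [0.746, 0.666, 0.001, 0.001]
ft_force: [-0.0, -1.0, 5.3]
grip_width: 0.0005
grip_force: 2.7
```

Request:
{"fn": "arm_command", "kwargs": {"rows": [[0,0,0,0.2,0,0,0],[0,0,0,0.2,0,0,0]]}}

```text
clock: 14.4
tcp_pos: [0.551, 0.0431, 0.1847]
tcp_rot: [0.746, 0.666, 0.001, 0.001]
ft_force: [-0.4, -0.3, 7.1]
grip_width: 0.001
grip_force: 3.6
```

Request:
{"fn": "arm_command", "kwargs": {"rows": [[0,0,0,0.2,0,0,0],[0,0,0,0.2,0,0,0]]}}

```text
clock: 14.6
tcp_pos: [0.5512, 0.0431, 0.1829]
tcp_rot: [0.746, 0.666, 0.001, 0.001]
ft_force: [-0.7, 0.3, 9.6]
grip_width: 0.0003
grip_force: 4.5
```

Request:
{"fn": "arm_command", "kwargs": {"rows": [[0,0,0,0.2,0,0,0],[0,0,0,0.2,0,0,0]]}}

```text
clock: 14.8
tcp_pos: [0.5521, 0.0431, 0.182]
tcp_rot: [0.746, 0.666, 0.002, 0.001]
ft_force: [-2.2, -0.5, 15.0]
grip_width: 0.0003
grip_force: 7.4
```

15 N, with the stiffness clearly up, means the cap is on its hard stop. I'll release straight up.

Request:
{"fn": "arm_command", "kwargs": {"rows": [[0,0,0,0,0,0,0],[0,0,0,-0.5,0,0,0],[0,0,0,-1.2,0,0,0],[0,0,0,-3,0,0,0],[0,0,0,-6,0,0,0],[0,0,0,-10,0,0,0],[0,0,0,-14,0,0,0],[0,0,0,-14,0,0,0],[0,0,0,-14,0,0,0]]}}

```text
clock: 15.7
tcp_pos: [0.5505, 0.0433, 0.3205]
tcp_rot: [0.746, 0.666, 0.001, 0.001]
ft_force: [-0.0, 0.2, -0.4]
grip_width: 0.0003
grip_force: 0.0
```

```bash
python3 - <<'E'
from h import *
o=observe();print(o['clock'],o['ft_force'],o['tcp_pos'])
b=shot('side');
cv2.imwrite('pics/f1.png',cv2.resize(b['img'][100:320,150:350],None,fx=2.6,fy=2.6,interpolation=cv2.INTER_CUBIC))
P=np.array([world(b,u,v) for u in range(225,262) for v in range(135,205) if b['z_map'][v,u]>0]);P=P[(P[:,2]>.1)&(P[:,2]<.25)&(np.hypot(P[:,0]-.551,P[:,1]-.045)<.035)];print('top z',np.sort(P[:,2])[-8:].round(4),P[P[:,2]>.18].mean(0).round(4))
E
```

```text
15.7 [-0.0174426   0.19797487 -0.4260263 ] [0.55053997 0.04327088 0.32049053]
top z [0.1891 0.1892 0.1893 0.1901 0.1907 0.1911 0.1912 0.1915] [0.5497 0.0494 0.1862]
```

View pics/f1.png

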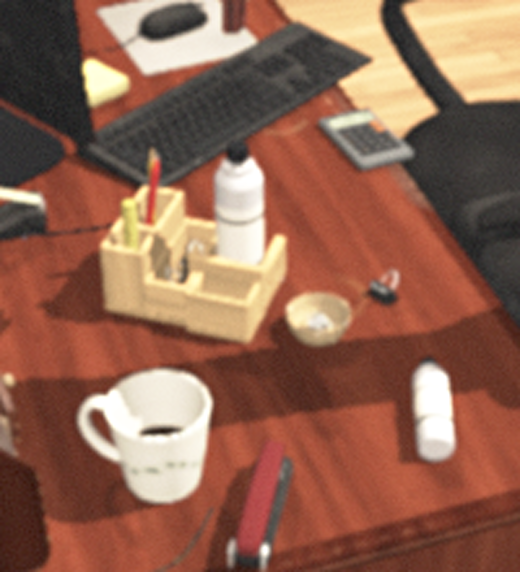

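The can stands upright in the bay at (240,210), with the cap back up at (237,152). The mug, stapler, dish, clip, calculator and look-alike are all where they were, and the arm is clear.

```bash
python3 -c "
from plant import *
print(finish_job())"
```

```text
the job is handed in; nothing more can be done
None
```

The can is standing upright in the organiser's bay, its cap was pressed to the hard stop at about 15 N and sprang back up, the other things on the desk look unmoved in the last picture, and I handed the job in at about 16 s; no verdict was returned.

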